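# Mark the loaded length of a return spring

## Robot

A 6-joint arm with a two-finger parallel gripper is mounted at the origin on the work surface. World frame = base frame: x ahead of the robot, y to its left, z up, the work surface at z = 0. Lengths are in mm, angles in rad, forces in N, time in s.
With the tool pointing down it reaches from about 275 to 750 mm from the base axis. Payload 10.2 kg.
Tool frame: the origin (TCP) lies at the very end of the fingers, on their centre line; the grasp point (between the pads) lies 19 mm behind it; x points along the fingers, y is the direction in which the jaws open and shut, and the axes are right-handed (so a half turn about x gives the same grasp; the last joint's range is limited). The gripper opens to 85 mm and grips with 20 to 120 N. Pads are 22 mm wide; open, the fingers measure 114 mm over their backs; the gripper's body (76 mm by 85 mm) begins 54 mm behind the grasp point. The pads swing forward as they close: fully open they stand 13 mm farther back than shut.
Start: joints at [-1.364, 0.313, 1.498, -0, 1.331, -0.223], TCP at [218.75, -477.263, 231.294] pointing down, gripper open.
Joint ranges: [-2.94, 2.94], [-0.97, 2.17], [0.19, 2.56], [-1.23, 4.37], [0.02, 3.11], [-2.88, 2.88]. Speed limits (rad/s): [2.39, 2.39, 3.01, 3.14, 3.14, 3.14].

## Interface

Orientations are given as a unit quaternion [w, x, y, z].
In Python, from rig import ctrl, viewer, order gives the robot as it stands. The module is installed in compiled form; this text tells all that it offers.
- The arm moves only by the tool carry_out, never from a script. Its argument "deltas" is a list of rows, each a list of 7 numbers: the gripper command: -1 is fully open, 1 is shut, values between are in proportion, then the shift along the tool's x, y, z in mm, then the turn, a rotation vector about the tool's x, y, z in degrees. A call has exactly 5 rows; each row is the pose to reach, as a shift and turn from the pose commanded when the call began, along the tool's axes at that moment; what a row does not reach only later rows make up. A row lasts 1/8 s, in which the tool goes at most 62.5 mm and 10.7 degrees, less where a joint would pass 70% of its speed; a pose out of reach is approached as far as the arm can. A call with a gripper value outside its range is refused whole. The fingers move at their own pace and stop on an object; "newtons" is the grip in N (left out, the last holds). Time passes only in rows, so rows that repeat a pose let the fingers close, or fill a call up. It gives the time, the measured TCP pose, the force and the opening at its end, in the units of the state.
- ctrl.sense(): the state, without advancing time (a new reading comes with each control period).
- viewer.capture(name): name is "side" or "top" or "wrist"; returns the picture (400x640x3 uint8, red, green, blue); there is no depth.
- viewer.calibration(name): a dict with "fx", "fy", "cx", "cy" (pixels), "xyz" and "attitude" of the camera in the world; the wrist camera has in their place "T_tool_cam" (4x4, takes a point from camera to tool coordinates, whose origin is the TCP and whose axes are the tool frame's). Camera axes: x right, y down, z forward; pixel columns grow to the right and rows downward; lengths in mm; the calibration is good to about 2 mm. A picture is of the moment at which its call begins: read the wrist's pose just before it. calibration takes no time and is no camera call.
- order.finish_job(): hands the job in, once; it reports no verdict.
The state is a dict: "time_s": time; "joints": joint angles; "dq": joint speeds; "tau": joint torques, N m; "eef_pos": TCP position; "ee_rot": TCP orientation; "force": force on the tool from outside, world axes, zero at the start; "wrist_torque": the same for the moment, N m; "grip_width": opening from 0.0 (shut) to 1.0 (fully open).
Only numpy, scipy, OpenCV 4.12 (cv2) and the standard library are available. Lean on these libraries where they do the work, as an engineer would, in place of code of your own. Each camera call takes 0.05 s, during which the arm holds its last target. There are 200 camera calls.

## Task

Check the stage return spring on the bench spring tester: set the tall narrow weight (not the broad low one) down gently and upright, wholly on the round spring plate near its middle, let go, and wait until the plate has come to rest. Then slide the marker on its rod down until its pointer is level with the pointer of the loaded plate, and leave the weight standing there with the marker set. Never force the plate down to its stop, and leave the other weight, the bottle and the beaker where they are.

Things in the scene. Friction and masses are not known exactly. Their poses are not given: they have to be found in the camera images.
- tester: White-painted base of the spring tester, fixed to the bench, 150 mm along its own x, 225 mm along its own y, 25 mm high. Its origin is on the bench (z = 0) straight below the axis of the spring plate; the base reaches from -67 to +157 mm along its y. The marker rod stands at +115 mm along its own y, in a 26 mm wide sleeve whose top is 85 mm above the bench. Z points up. Its yaw and position differ every time.
- plate_top (a point): Centre of the top face of the round steel spring plate, 90 mm across and 8 mm thick, resting on the coil spring (spring 49 mm wide); 145 mm above the bench when empty. The plate only moves straight up and down; axes as the tester's.
- plate (a joint): How far the spring plate has been pressed down, m: 0 empty, 0.060 at its bottom stop. Spring of about 180 N/m, damped; the weight presses it down by 22 to 47 mm, differently every time, and it settles within about 1 s.
- plate_tip (a point): Tip of the plate's pointer, a flat steel tongue 12 mm wide and 6 mm thick sticking out 19 mm from the plate's rim towards the marker (tester's +y); the point is on its top face, level with the plate's top face, 64 mm from the plate's axis.
- marker (a joint): How far the marker has been pushed down, m: 0 at the top (its pointer 145 mm above the bench), 0.060 at the bottom. Starts at 0 to 0.012. It stays where it is left (friction of about 4 N either way). The two pointers are level when this equals the plate's value.
- marker_tip (a point): Tip of the marker's pointer, a flat steel tongue 12 mm wide and 6 mm thick reaching from the marker's head towards the plate; the point is on its top face, 68 mm from the plate's axis, so that the tips face each other across a 4 mm gap. Level means that the top faces are at one height.
- marker_knob (a point): Centre (half-way up) of the marker's upright grey plastic round grip, 20 mm across and 30 mm high; its underside is 10 mm above the marker's head and above the pointer's top face, so this point is 25 mm above the pointer's top face. The grip is on the rod's axis, 115 mm from the plate's axis, nothing above it; it can be pinched from above.
- tall_weight_mid (a point): The tall narrow steel weight, loose, upright: half-way up its axis, 46 mm above its underside. Body 44 mm across and 56 mm high, then a thin neck, then a round knob 22 mm across and 26 mm high whose centre is 33 mm above this point; 92 mm high in all. 0.42 to 0.84 kg.
- broad_weight_mid (a point): The broad low steel weight, a bystander: half-way up its axis, 31 mm above its underside. Body 80 mm across and 26 mm high with the same knob; 62 mm high in all. Stands beside the tall one, on either side.
- bottle_mid (a point): White plastic bottle, a bystander, 64 mm across and 160 mm high: half-way up its axis.
- beaker_mid (a point): Glass beaker, a bystander, 70 mm across and 90 mm high: half-way up its axis.
Mind the look-alikes: they are no part of the job. Leave any pink or turquoise look-alike of the part that bears tall_weight_mid alone.

How it is judged (in metres and radians):
On the way:
1. the tall weight stands upright on the spring plate, let go and at rest, with the marker's pointer still above the plate's (horizontal distance between tall_weight_mid and plate_top below 0.022 m and angle between tall_weight_mid's own z axis and vertical below 0.1 rad and z of tall_weight_mid in the frame of plate_top between 0.04 and 0.052 m and value of joint plate above 0.015 m and contact force between tall_weight and the fingers below 0.2 N and linear speed of tall_weight below 0.02 m/s and z of marker_tip in the frame of plate_tip above 0.006 m), for 0.2 s.
At the end, for the whole second after the job is handed in: The tall weight stands upright (within 0.1 rad) and at rest on the spring plate, its axis within 22 mm of the plate's, carried by the plate and not held; the marker's pointer is level with the loaded plate's pointer within 4 mm (horizontal distance between tall_weight_mid and plate_top below 0.022 m and angle between tall_weight_mid's own z axis and vertical below 0.1 rad and z of tall_weight_mid in the frame of plate_top between 0.04 and 0.052 m and value of joint plate above 0.015 m and contact force between tall_weight and the fingers below 0.2 N and linear speed of tall_weight below 0.02 m/s and z of marker_tip in the frame of plate_tip between -0.004 and 0.004 m); the robot touches nothing.
It fails at once if the spring plate is driven onto its bottom stop (value of joint plate above 0.058 m).
It fails at once if the weight is dropped onto the plate (plate driven down faster than 0.6 m/s) (velocity of joint plate above 0.6 m/s).
It fails at once if the tall weight is knocked over (angle between tall_weight_mid's own z axis and vertical above 0.6 rad).
It fails at once if the broad weight, bottle or beaker is moved more than 30 mm or tipped (distance of any of broad_weight_mid, bottle_mid, beaker_mid from where it was at the start of the episode above 0.03 m or angle between any of broad_weight_mid, bottle_mid, beaker_mid's own z axis and vertical above 0.5 rad).
It also fails if it takes over 58 s, if anything falls off the work surface, if the arm or the gripper's body presses on something with over 40 N, if the wrist force passes 120 N, or if a joint passes its speed limit or range.

## Working session

There is one attempt and no reset: what is moved stays moved. The work goes in short steps, Python scripts to look and compute and a tool call to move; the robot and the scene stay as the last step left them, time stands still between calls to the robot, and variables do not carry over. Pictures are saved under pics/ and viewed, about 8 in all and at most 12, crops included, and the job is handed in when it is done.

Besides the shell and the picture viewer there is one more tool, called by a JSON object that holds its "api" and its "payload", one argument or row to a line. carry_out: Moves the arm, as the interface text tells. Its arguments: {"type":"object","properties":{"deltas":{"type":"array"},"newtons":{"type":"number"}},"required":["deltas"]}

```bash
mkdir -p pics
cat > h.py <<'E'
import numpy as np, cv2
from rig import ctrl, viewer, order
from scipy.spatial.transform import Rotation as R
def save(n,im): cv2.imwrite(f'pics/{n}.png',im[:,:,::-1])
def rot(q): return R.from_quat([q[1],q[2],q[3],q[0]]).as_matrix()
def cam(name,st=None):
    c=viewer.calibration(name)
    K=np.array([[c['fx'],0,c['cx']],[0,c['fy'],c['cy']],[0,0,1]])
    if name=='wrist':
        st=st or ctrl.sense(); T=np.array(c['T_tool_cam']); Rt=rot(st['ee_rot'])
        return K,Rt@T[:3,:3],np.array(st['eef_pos'])+Rt@T[:3,3]
    a=np.array(c['attitude']); return K,(rot(a) if a.size==4 else a),np.array(c['xyz'])
def plane(cm,uv,z):
    K,Rm,p=cm; d=Rm@np.linalg.inv(K)@[uv[0],uv[1],1]; return p+d*(z-p[2])/d[2]
def proj(cm,P):
    K,Rm,p=cm; q=K@Rm.T@(np.array(P)-p); return q[:2]/q[2]
E
python3 - <<'E'
from h import *
s=ctrl.sense();print(s)
for n in('side','top'):
    save(n+'0',viewer.capture(n)); print(viewer.calibration(n))
print(viewer.calibration('wrist'))
a=cv2.imread('pics/side0.png');b=cv2.imread('pics/top0.png')
E
```

```text
{'time_s': 0.0, 'joints': array([-1.36435353e+00,  3.13452792e-01,  1.49843295e+00, -2.05637823e-05,
        1.33100907e+00, -2.23404594e-01]), 'dq': array([ 9.63460337e-05, -8.62398249e-04, -2.98848633e-03, -1.13769469e-03,
        6.67576155e-05,  1.07409310e-03]), 'tau': array([-3.56035940e-03, -4.12275660e+01, -2.59746069e+01, -3.45626195e-04,
        4.23746940e-03,  4.87172457e-06]), 'eef_pos': array([ 218.7119537 , -476.98899056,  230.73520826]), 'ee_rot': array([-0.15034793, -0.69083447, -0.15126878,  0.69084078]), 'force': array([0.65297637, 0.12667332, 0.35050389]), 'wrist_torque': array([ 0.00677406, -0.00663766,  0.00228066]), 'grip_width': 0.9981174109608123}
{'fx': 377.8294587814416, 'fy': 377.8294587814416, 'cx': 322.0962165335371, 'cy': 197.7586083211246, 'xyz': array([ 422.56377083, -675.1385492 ,  585.70506673]), 'attitude': array([-0.43728489,  0.88778869, -0.12302653,  0.07401103])}
{'fx': 386.97358190787446, 'fy': 386.97358190787446, 'cx': 318.3921986402966, 'cy': 198.67390311907897, 'xyz': array([533.40454222, -80.48815582, 999.23431428]), 'attitude': array([-0.04147937,  0.71161062, -0.70004161,  0.0427964 ])}
{'fx': 316.1561178771493, 'fy': 316.1561178771493, 'cx': 316.337988615453, 'cy': 193.888799832129, 'T_tool_cam': array([[-1.71785588e-04, -3.22537875e-01,  9.46556543e-01,
        -1.42110234e+02],
       [ 9.99999850e-01,  4.37174521e-04,  3.30451367e-04,
        -1.29105063e-02],
       [-5.20393485e-04,  9.46556458e-01,  3.22537751e-01,
        -8.39962639e+01],
       [ 0.00000000e+00,  0.00000000e+00,  0.00000000e+00,
         1.00000000e+00]])}
```

View pics/top0.png

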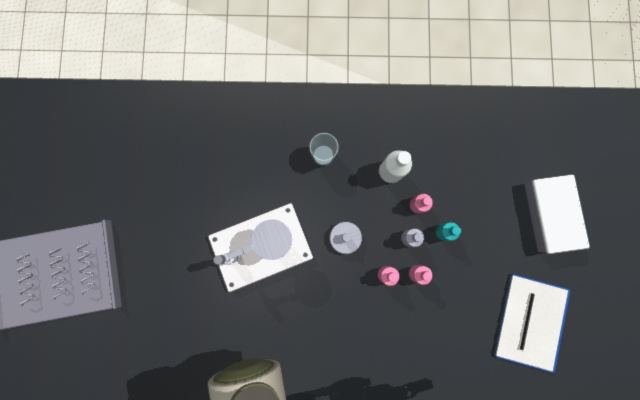

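View pics/side0.png

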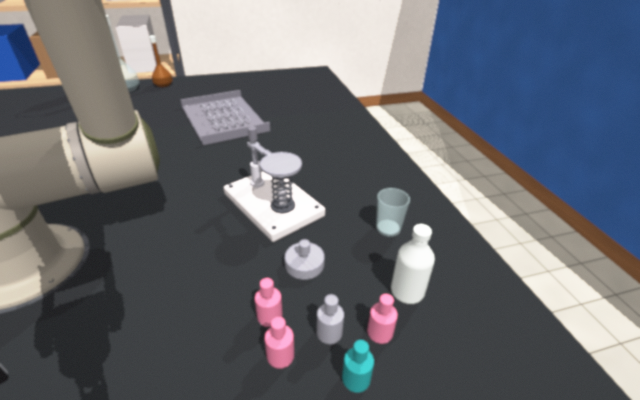

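The top view shows the candidates for the tall weight: grey at (413,238), pink at (421,203), (389,276) and (421,275), turquoise at (449,231), and the grey broad weight at (346,238). The tester's plate is at (272,239) and its marker grip at about (220,259). In the side view the grey tall weight is at (331,320). I choose the grey tall narrow one.

```bash
cat > m.py <<'E'
from h import *
t=cv2.imread('pics/top0.png')[:,:,::-1];s=cv2.imread('pics/side0.png')[:,:,::-1]
ct,cs=cam('top'),cam('side')
def tri(u,v):
    A=[];b=[]
    for (K,Rm,p),x in((ct,u),(cs,v)):
        d=Rm@np.linalg.inv(K)@[*x,1];d/=np.linalg.norm(d);M=np.eye(3)-np.outer(d,d);A.append(M);b.append(M@p)
    return np.linalg.lstsq(np.vstack(A),np.hstack(b),rcond=None)[0]
print('knob tri',tri((418.5,236.5),(331,302)))
for n,u,z in(('tall knob',(419,237),92),('plate',(272,239),145),('broad knob',(346,237),62),('marker grip',(219,260),180)):print(n,plane(ct,u,z).round(1))
for n,v,z in(('plate',(281,163),145),('tall knob top',(331,298),92)):print('side',n,plane(cs,v,z).round(1))
# base outline
roi=np.zeros(t.shape[:2],np.uint8);roi[195:300,200:320]=1
m=((t.min(2)>170)*roi).astype(np.uint8)
h=cv2.convexHull(np.argwhere(m)[:,::-1].astype(np.int32))
w=np.array([plane(ct,p,25)[:2] for p in h[:,0]],np.float32)
r=cv2.minAreaRect(w);print('base',r,cv2.boxPoints(r))
big=np.hstack([cv2.resize(t[190:300,375:465],None,fx=4,fy=4,interpolation=2),cv2.resize(t[190:300,200:310],None,fx=4,fy=4,interpolation=2)])
save('crop1',big)
E
python3 m.py
```

```text
knob tri [ 556.31910025 -317.9780319    85.48133394]
tall knob [ 555.9 -317.7   92. ]
plate [544.9  19.1 145. ]
broad knob [ 553.8 -149.4   62. ]
marker grip [499.  124.5 180. ]
side plate [544.9  17.9 145. ]
side tall knob top [ 556.  -315.1   92. ]
base ((527.6229248046875, 62.41065979003906), (148.44134521484375, 224.07400512695312), 22.70279312133789) [[415.91214  137.12141 ]
 [502.3937   -69.59118 ]
 [639.33374  -12.300095]
 [552.8522   194.4125  ]]
```

View pics/crop1.png

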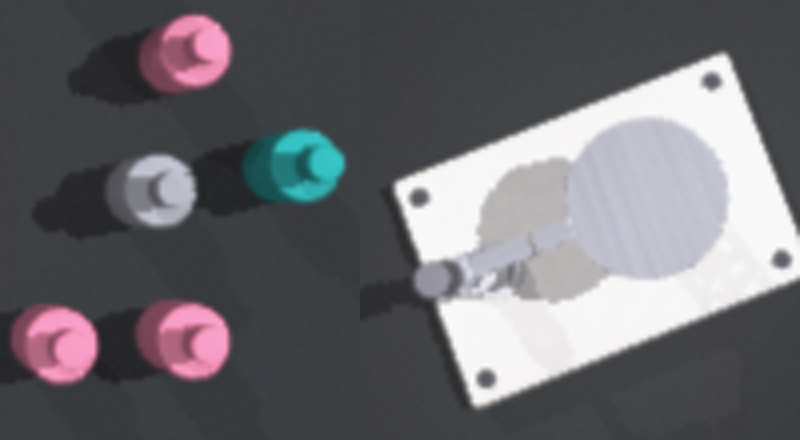

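The crop confirms it: the grey narrow weight has its knob at crop (167,188). It is the only grey one of that shape. Next I work out the approach.

```bash
cat > go.py <<'E'
from h import *
import sys
# usage: go.py x y z [yaw of jaw direction, deg]; prints tool-frame delta
a=list(map(float,sys.argv[1:]));s=ctrl.sense();M=rot(s['ee_rot'])
print('t',round(s['time_s'],2),'pos',s['eef_pos'].round(1),'F',s['force'].round(2),'w',round(s['grip_width'],3))
print('axes x',M[:,0].round(3),'y',M[:,1].round(3),'z',M[:,2].round(3))
print('delta tool',(M.T@(np.array(a[:3])-s['eef_pos'])).round(1))
ys=np.degrees(np.arctan2(M[1,1],M[0,1]));print('jaw yaw',ys.round(1))
if len(a)>3:
    d=(a[3]-ys+90)%180-90;print('turn about tool x',(-d).round(1))
E
python3 go.py 556 -317.5 210 100
```

```text
t 0.1 pos [ 218.7 -477.   230.8] F [ 0.51 -0.26  0.68] w 1.002
axes x [-0.     0.001 -1.   ] y [ 0.417 -0.909 -0.001] z [-0.909 -0.417 -0.   ]
delta tool [  20.9   -4.5 -373.1]
jaw yaw -65.4
turn about tool x 14.6
```

{"api": "carry_out", "payload": {
  "deltas": [
    [-1,4,0,-60,3,0,0],
    [-1,8,-1,-120,6,0,0],
    [-1,12,-2,-180,9,0,0],
    [-1,16,-3,-240,12,0,0],
    [-1,20,-4,-300,15,0,0]
  ]
}}

```text
time_s: 0.72
eef_pos: [491.4, -347.4, 210.9]
ee_rot: [-0.059, -0.705, -0.059, 0.705]
force: [-0.4, -1.2, -0.4]
grip_width: 1.001
```

```bash
python3 go.py 556 -317.5 200 100
```

```text
t 0.72 pos [ 491.4 -347.4  210.9] F [-0.37 -1.17 -0.36] w 1.001
axes x [-0.  0. -1.] y [ 0.165 -0.986 -0.   ] z [-0.986 -0.165  0.   ]
delta tool [ 10.9 -18.8 -68.7]
jaw yaw -80.5
turn about tool x -0.5
```

{"api": "carry_out", "payload": {
  "deltas": [
    [-0.2,4,-10,-35,0,0,0],
    [-0.2,11,-19,-69,0,0,0],
    [-0.2,11,-19,-69,0,0,0],
    [-0.2,11,-19,-69,0,0,0],
    [-0.2,11,-19,-69,0,0,0]
  ]
}}

```text
time_s: 1.35
eef_pos: [554.0, -319.0, 200.6]
ee_rot: [0.059, 0.705, 0.059, -0.705]
force: [-0.5, 0.5, 0.4]
grip_width: 0.602
```

Run:
```python
from h import *
s=ctrl.sense();c=cam('wrist',s);im=viewer.capture('wrist');save('w1',im)
print(s['eef_pos'],proj(c,[556,-317.5,92]),proj(c,[556,-317.5,0]))
```

```text
[ 553.97703681 -319.01537823  200.57984428] [315.11102012 189.70069668] [315.38059699 163.99976888]
```

View pics/w1.png

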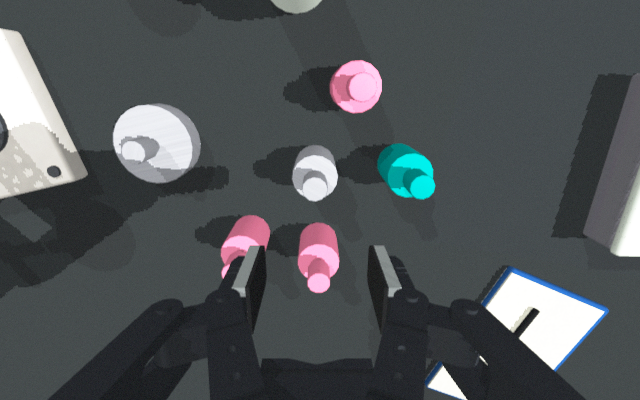

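The wrist picture shows the grey knob at (315,188), about where the estimate predicted (315,190). The jaws straddle its column and the neighbours are clear, so I descend.

```bash
python3 go.py 556.5 -317.5 63 100
```

```text
t 1.4 pos [ 554.  -319.   200.7] F [-1.32  0.28 -0.55] w 0.597
axes x [ 0. -0. -1.] y [ 0.166 -0.986  0.   ] z [-0.986 -0.166 -0.   ]
delta tool [137.7  -1.1  -2.7]
jaw yaw -80.4
turn about tool x -0.4
```

{"api": "carry_out", "payload": {
  "deltas": [
    [-0.2,40,-1,-3,0,0,0],
    [-0.2,80,-1,-3,0,0,0],
    [-0.2,115,-1,-3,0,0,0],
    [-0.2,137,-1,-3,0,0,0],
    [-0.2,137,-1,-3,0,0,0]
  ]
}}

```text
time_s: 2.02
eef_pos: [556.4, -316.8, 62.1]
ee_rot: [-0.058, -0.704, -0.06, 0.705]
force: [0.3, 0.7, -0.0]
grip_width: 0.6
```

```bash
python3 go.py 556.5 -317.5 63 100
python3 - <<'E'
from h import *
save('w2',viewer.capture('wrist')[100:400,120:520])
E
```

```text
t 2.02 pos [ 556.4 -316.8   62.1] F [ 0.33  0.66 -0.03] w 0.6
axes x [-0.002  0.002 -1.   ] y [ 0.166 -0.986 -0.002] z [-0.986 -0.166  0.002]
delta tool [-0.9  0.7  0.1]
jaw yaw -80.4
turn about tool x -0.4
```

View pics/w2.png

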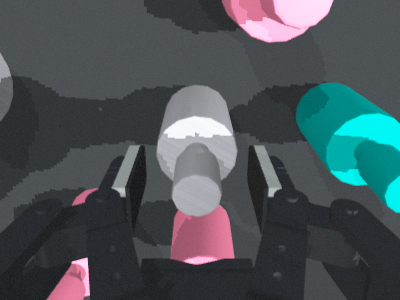

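The knob, at crop (197,180), sits between the pads at crop (130,180) and (262,180). I close on it.

{"api": "carry_out", "payload": {
  "deltas": [
    [1,0,0,0,0,0,0],
    [1,0,0,0,0,0,0],
    [1,0,0,0,0,0,0],
    [1,0,0,0,0,0,0],
    [1,0,0,0,0,0,0]
  ],
  "newtons": 50
}}

```text
time_s: 2.7
eef_pos: [557.9, -317.1, 64.8]
ee_rot: [0.06, 0.705, 0.059, -0.704]
force: [-1.5, 1.3, 5.0]
grip_width: 0.242
```

{"api": "carry_out", "payload": {
  "deltas": [
    [1,0,0,0,0,0,0],
    [1,-5,0,0,0,0,0],
    [1,-10,0,0,0,0,0],
    [1,-20,0,0,0,0,0],
    [1,-20,0,0,0,0,0]
  ]
}}

```text
time_s: 3.32
eef_pos: [557.8, -317.2, 84.3]
ee_rot: [0.06, 0.705, 0.059, -0.704]
force: [-0.3, 0.2, -7.5]
grip_width: 0.235
```

```bash
python3 go.py 545 20.5 262
```

```text
t 3.33 pos [ 557.8 -317.2   84.3] F [-0.26  0.2  -7.54] w 0.235
axes x [ 0.001 -0.001 -1.   ] y [ 0.167 -0.986  0.001] z [-0.986 -0.167 -0.001]
delta tool [-178.1 -334.8  -44. ]
jaw yaw -80.4
```

{"api": "carry_out", "payload": {
  "deltas": [
    [1,-30,0,0,0,0,0],
    [1,-75,0,0,0,0,0],
    [1,-120,-20,-4,0,0,0],
    [1,-160,-55,-8,0,0,0],
    [1,-178,-95,-14,0,0,0]
  ]
}}

```text
time_s: 3.95
eef_pos: [555.5, -220.4, 263.7]
ee_rot: [0.06, 0.706, 0.058, -0.704]
force: [0.8, 0.1, -8.2]
grip_width: 0.241
```

{"api": "carry_out", "payload": {
  "deltas": [
    [1,0,-45,-6,0,0,0],
    [1,0,-95,-12,0,0,0],
    [1,0,-145,-18,0,0,0],
    [1,0,-185,-24,0,0,0],
    [1,0,-210,-28,0,0,0]
  ]
}}

```text
time_s: 4.58
eef_pos: [547.4, -7.2, 261.3]
ee_rot: [-0.06, -0.705, -0.06, 0.705]
force: [0.5, -0.3, -8.6]
grip_width: 0.237
```

```bash
python3 go.py 545 20.5 262
```

```text
t 4.58 pos [547.4  -7.2 261.3] F [ 0.49 -0.32 -8.55] w 0.237
axes x [-0.  0. -1.] y [ 0.169 -0.986 -0.   ] z [-0.986 -0.169  0.   ]
delta tool [ -0.7 -27.7  -2.3]
jaw yaw -80.3
```

{"api": "carry_out", "payload": {
  "deltas": [
    [1,0,-15,-1,0,0,0],
    [1,0,-28,-2,0,0,0],
    [1,15,-28,-2,0,0,0],
    [1,32,-28,-2,0,0,0],
    [1,40,-28,-2,0,0,0]
  ]
}}

```text
time_s: 5.2
eef_pos: [544.6, 18.1, 219.5]
ee_rot: [-0.059, -0.704, -0.059, 0.706]
force: [-0.1, -0.1, -6.9]
grip_width: 0.244
```

```bash
python3 go.py 545 20.5 212
python3 - <<'E'
from h import *
s=ctrl.sense();c=cam('wrist',s)
w=viewer.capture('wrist');a=viewer.capture('side')
print('plate proj wrist',proj(c,[545,20.5,145]).round(1),'side',proj(cam('side'),[545,20.5,145]).round(1))
F=np.mean([ctrl.sense()['force'] for _ in range(3)],0);print(F)
save('p1',np.hstack([w[60:400,150:530],cv2.resize(a[80:240,190:390],None,fx=2,fy=2.125,interpolation=2)]))
E
```

```text
t 5.2 pos [544.6  18.1 219.5] F [-0.11 -0.12 -6.87] w 0.244
axes x [-0.003  0.    -1.   ] y [ 0.166 -0.986 -0.001] z [-0.986 -0.166  0.003]
delta tool [ 7.4 -2.3 -0.8]
jaw yaw -80.4
plate proj wrist [313.4 205.8] side [280.8 162.4]
[ 0.33181826 -0.47016588 -7.90455331]
```

View pics/p1.png

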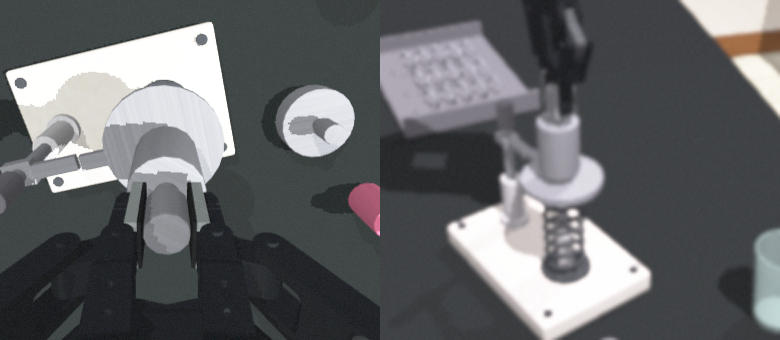

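The weight (wrist crop (167,150), upright) is above the plate's middle (crop ellipse centre (164,143)). The marker is to the left, clear of the fingers. I lower slowly.

{"api": "carry_out", "payload": {
  "deltas": [
    [1,6,-2,-1,0,0,0],
    [1,12,-2,-1,0,0,0],
    [1,20,-2,-1,0,0,0],
    [1,28,-2,-1,0,0,0],
    [1,34,-2,-1,0,0,0]
  ]
}}

```text
time_s: 5.92
eef_pos: [546.0, 21.0, 187.1]
ee_rot: [0.059, 0.705, 0.059, -0.704]
force: [-0.3, 0.8, -2.2]
grip_width: 0.236
```

{"api": "carry_out", "payload": {
  "deltas": [
    [1,0,0,0,0,0,0],
    [1,0,0,0,0,0,0],
    [1,0,0,0,0,0,0],
    [1,0,0,0,0,0,0],
    [1,0,0,0,0,0,0]
  ]
}}

```text
time_s: 6.55
eef_pos: [545.8, 21.0, 187.4]
ee_rot: [0.059, 0.705, 0.059, -0.705]
force: [-0.7, 1.2, -2.7]
grip_width: 0.239
```

Run:
```python
from h import *
F=[];
for _ in range(4): viewer.capture('side');s=ctrl.sense();F.append(s['force'])
print(s['time_s'],s['eef_pos'],np.mean(F,0),np.std(F,0))
```

```text
6.75 [545.84031114  20.95705167 187.34294843] [ 0.04437844  1.47076912 -3.23533932] [0.31477832 0.36716142 0.1844295 ]
```

{"api": "carry_out", "payload": {
  "deltas": [
    [1,4,0,0,0,0,0],
    [1,9,0,0,0,0,0],
    [1,14,0,0,0,0,0],
    [1,14,0,0,0,0,0],
    [1,14,0,0,0,0,0]
  ]
}}

```text
time_s: 7.38
eef_pos: [545.9, 21.0, 173.4]
ee_rot: [0.059, 0.705, 0.059, -0.705]
force: [0.8, 1.7, -0.9]
grip_width: 0.239
```

Run:
```python
from h import *
F=[];
for _ in range(8): viewer.capture('side');s=ctrl.sense();F.append(s['force'])
print(s['time_s'],s['eef_pos'],np.mean(F,0),np.std(F,0))
```

```text
7.775 [545.82096824  20.96945877 173.3528987 ] [ 0.43899407  2.00149073 -0.58736384] [0.50309807 0.67551124 0.43349646]
```

{"api": "carry_out", "payload": {
  "deltas": [
    [1,2,0,0,0,0,0],
    [1,3,0,0,0,0,0],
    [1,3,0,0,0,0,0],
    [1,3,0,0,0,0,0],
    [1,3,0,0,0,0,0]
  ]
}}

```text
time_s: 8.4
eef_pos: [545.8, 21.0, 170.3]
ee_rot: [0.059, 0.705, 0.059, -0.705]
force: [0.2, 2.6, -1.2]
grip_width: 0.24
```

{"api": "carry_out", "payload": {
  "deltas": [
    [0.4,0,0,0,0,0,0],
    [0.3,0,0,0,0,0,0],
    [0.0,0,0,0,0,0,0],
    [-0.3,0,0,0,0,0,0],
    [-0.3,0,0,0,0,0,0]
  ]
}}

```text
time_s: 9.02
eef_pos: [545.8, 20.9, 170.3]
ee_rot: [-0.059, -0.705, -0.059, 0.705]
force: [0.3, 0.7, 0.3]
grip_width: 0.646
```

```bash
python3 go.py 545 20.5 260
python3 - <<'E'
from h import *
w=viewer.capture('wrist');a=viewer.capture('side')
save('p2',np.hstack([w[60:400,150:530],cv2.resize(a[80:240,190:390],None,fx=2,fy=2.125,interpolation=2)]))
E
```

```text
t 9.03 pos [545.8  20.9 170.3] F [0.34 0.66 0.3 ] w 0.646
axes x [-0. -0. -1.] y [ 0.167 -0.986  0.   ] z [-0.986 -0.167  0.   ]
delta tool [-89.7   0.3   0.8]
jaw yaw -80.4
```

View pics/p2.png

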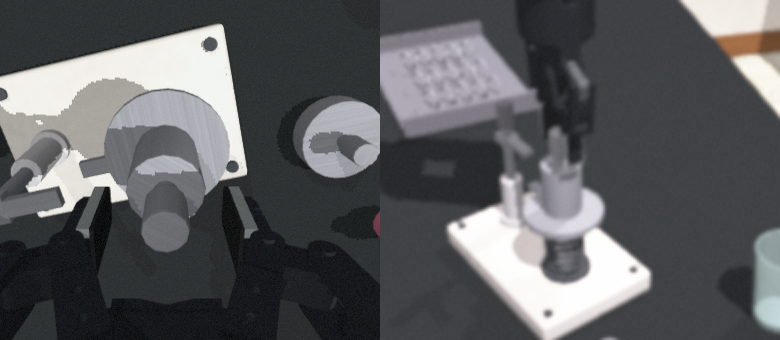

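The weight stands upright alone on the plate (wrist crop (165,180), plate ellipse (166,150)) and the fingers are open clear of it. In the side view the marker pointer (crop (515,143)) is well above the plate. I raise the arm and measure the plate height.

{"api": "carry_out", "payload": {
  "deltas": [
    [-0.3,-20,0,0,0,0,0],
    [-0.3,-50,0,0,0,0,0],
    [-0.3,-80,0,0,0,0,0],
    [-0.3,-110,0,0,0,0,0],
    [-0.3,-140,0,0,0,0,0]
  ]
}}

```text
time_s: 9.75
eef_pos: [545.7, 21.0, 311.3]
ee_rot: [0.059, 0.705, 0.059, -0.705]
force: [-0.6, -0.1, 0.7]
grip_width: 0.65
```

```bash
python3 go.py 500.6 127 310 22.7
python3 - <<'E'
from h import *
s=ctrl.sense();c=cam('wrist',s)
w=viewer.capture('wrist');A=[viewer.capture('side') for _ in range(4)];a=np.mean(A,0).astype(np.uint8);save('side2',a);save('w3',w)
S=cam('side')
for z in(145,110,105,100):print(z,proj(S,[545,20.5,z]).round(1),proj(c,[545,20.5,z]).round(1),'rims w',[proj(c,[545+45*dx,20.5+45*dy,z]).round(1) for dx,dy in((1,0),(0,1),(0,-1))])
b=cv2.imread('pics/side0.png')[:,:,::-1]
f=lambda q:cv2.resize(q[110:235,230:340],None,fx=3,fy=3,interpolation=2)
save('p3',np.hstack([f(b),f(a)]))
E
```

```text
t 9.75 pos [545.7  21.  311.3] F [-0.56 -0.15  0.68] w 0.65
axes x [ 0. -0. -1.] y [ 0.167 -0.986  0.   ] z [-0.986 -0.167 -0.   ]
delta tool [   1.3 -112.1   26.7]
jaw yaw -80.4
turn about tool x 76.9
145 [280.8 162.4] [316.8 174.8] rims w [array([324.7, 130.4]), array([272.6, 167.5]), array([360.4, 182. ])]
110 [281.5 175.7] [316.8 166.5] rims w [array([323.8, 126.1]), array([276.7, 159.8]), array([356.3, 173. ])]
105 [281.5 177.5] [316.8 165.4] rims w [array([323.7, 125.5]), array([277.2, 158.9]), array([355.8, 171.9])]
100 [281.6 179.4] [316.8 164.4] rims w [array([323.6, 125. ]), array([277.7, 157.9]), array([355.3, 170.8])]
```

View pics/p3.png

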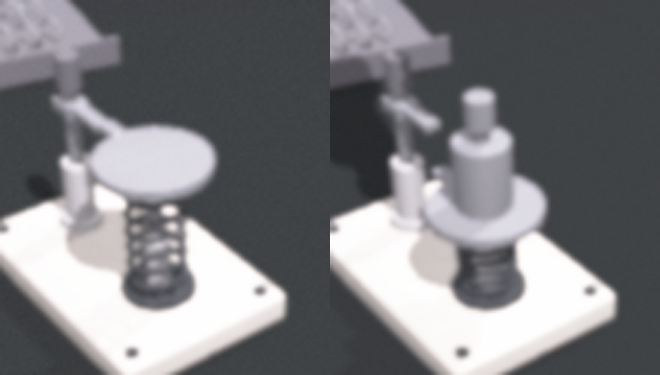

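Side crops: the plate's right rim is at (216,158) before and (216,205) after, so it sank about 15.7 px, or roughly 41–42 mm. The weight is upright. I refine this by template matching.

Run:
```python
from h import *
a=cv2.cvtColor(cv2.imread('pics/side2.png'),6);b=cv2.cvtColor(cv2.imread('pics/side0.png'),6);S=cam('side')
def shift(x0,x1,y0,y1):
    t=cv2.resize(b[y0:y1,x0:x1],None,fx=8,fy=8,interpolation=2)
    g=cv2.resize(a[y0:y1+22,x0-3:x1+3],None,fx=8,fy=8,interpolation=2)
    r=cv2.matchTemplate(g,t,cv2.TM_CCOEFF_NORMED);_,v,_,p=cv2.minMaxLoc(r);return p[0]/8-3,p[1]/8,v
for bx in((294,306,150,176),(270,306,168,178),(290,306,152,172)):
    dx,dy,v=shift(*bx); z=np.linspace(90,125,351)
    y0=proj(S,[545,20.5,145])[1]; e=[abs(proj(S,[545,20.5,q])[1]-y0-dy) for q in z]
    print(dx,dy,round(v,3),'plate z',z[np.argmin(e)])
w=cv2.imread('pics/w3.png');cv2.imwrite('pics/w3c.png',cv2.resize(w[80:280,180:440],None,fx=3,fy=3))
```

```text
0.0 13.75 0.818 plate z 108.8
3.0 12.125 0.596 plate z 113.2
0.625 15.375 0.991 plate z 104.4
```

```bash
python3 go.py 500.6 127 230
```

```text
t 10.0 pos [545.5  21.  309.3] F [ 0.85  0.05 -1.17] w 0.651
axes x [-0.002  0.    -1.   ] y [ 0.167 -0.986 -0.001] z [-0.986 -0.167  0.001]
delta tool [  79.4 -112.    26.5]
jaw yaw -80.4
```

The good match (score 0.991) gives plate z ≈ 104.4 mm. The gripper height (≤105.5) and the force (about 7.4 N, so 104) agree. I'll push the marker down with shut fingertips on top of the grip, so the target TCP z is about 144.4.

{"api": "carry_out", "payload": {
  "deltas": [
    [1,0,-40,8,0,0,0],
    [1,0,-85,20,0,0,0],
    [1,15,-112,26,0,0,0],
    [1,60,-112,26,0,0,0],
    [1,85,-112,26,0,0,0]
  ]
}}

```text
time_s: 10.62
eef_pos: [500.0, 127.4, 222.2]
ee_rot: [-0.06, -0.703, -0.06, 0.706]
force: [0.4, 0.2, -0.4]
grip_width: 0.005
```

```bash
python3 go.py 500.6 127 150
python3 - <<'E'
from h import *
s=ctrl.sense();c=cam('wrist',s);w=viewer.capture('wrist');a=viewer.capture('side')
print([proj(c,[500.6,127,z]).round() for z in (185,170)])
save('p4',np.hstack([w[60:400,150:530],cv2.resize(a[80:240,190:390],None,fx=2,fy=2.125,interpolation=2)]))
E
```

```text
t 10.62 pos [500.  127.4 222.2] F [ 0.4   0.23 -0.41] w 0.005
axes x [-0.004 -0.    -1.   ] y [ 0.168 -0.986 -0.001] z [-0.986 -0.168  0.004]
delta tool [72.2  0.5 -0.8]
jaw yaw -80.3
[array([317., 228.]), array([317., 218.])]
```

View pics/p4.png

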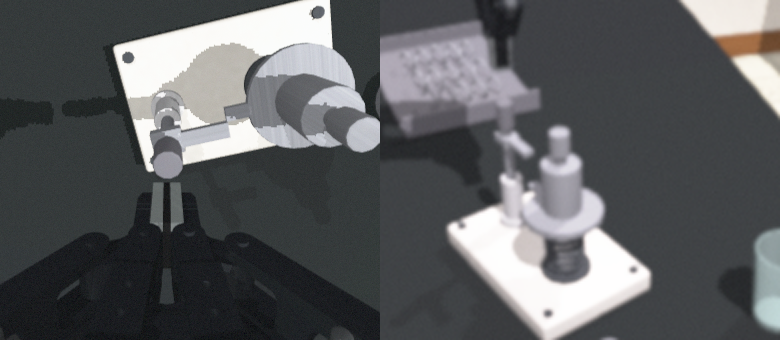

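The grip's top is at wrist crop (167,165), against a prediction of (167,168), and the shut fingertips are right above it. I push down.

{"api": "carry_out", "payload": {
  "deltas": [
    [1,20,0,-1,0,0,0],
    [1,35,0,-1,0,0,0],
    [1,45,0,-1,0,0,0],
    [1,55,0,-1,0,0,0],
    [1,63,0,-1,0,0,0]
  ]
}}

```text
time_s: 11.35
eef_pos: [502.4, 127.1, 162.1]
ee_rot: [0.059, 0.705, 0.059, -0.705]
force: [-2.7, -0.4, 3.8]
grip_width: -0.002
```

{"api": "carry_out", "payload": {
  "deltas": [
    [1,3,0,0,0,0,0],
    [1,6,0,0,0,0,0],
    [1,9,0,0,0,0,0],
    [1,11,0,0,0,0,0],
    [1,11,0,0,0,0,0]
  ]
}}

```text
time_s: 11.98
eef_pos: [502.6, 127.2, 151.1]
ee_rot: [0.059, 0.705, 0.059, -0.704]
force: [-0.2, -0.2, -0.4]
grip_width: -0.0
```

```bash
python3 go.py 500.6 127 144.4;python3 go.py 500.6 127 144.4
```

```text
t 11.97 pos [502.6 127.2 151.1] F [-0.18 -0.21 -0.36] w -0.0
axes x [ 0.  0. -1.] y [ 0.167 -0.986 -0.   ] z [-0.986 -0.167 -0.   ]
delta tool [ 6.7 -0.1  2. ]
jaw yaw -80.4
t 11.97 pos [502.6 127.2 151.1] F [-0.18 -0.21 -0.36] w -0.0
axes x [ 0.  0. -1.] y [ 0.167 -0.986 -0.   ] z [-0.986 -0.167 -0.   ]
delta tool [ 6.7 -0.1  2. ]
jaw yaw -80.4
```

Run:
```python
from h import *
w=viewer.capture('wrist');A=[viewer.capture('side') for _ in range(3)];a=np.mean(A,0).astype(np.uint8);save('side3',a)
save('p5',np.hstack([w[20:360,150:530],cv2.resize(a[110:220,240:340],(400,340),interpolation=2)]))
```

```text
(no output)
```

View pics/p5.png

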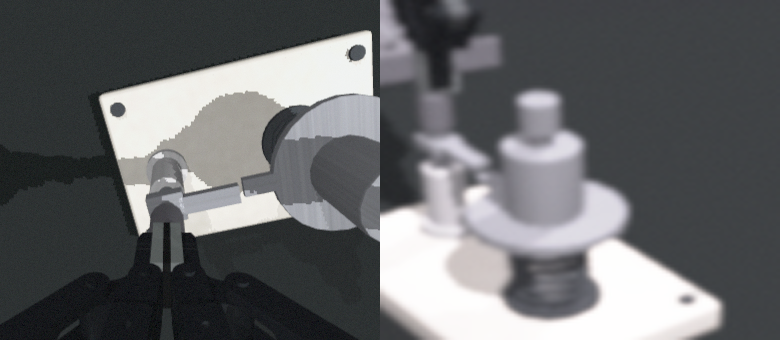

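The fingers are still on the grip. The marker pointer (crop (210,195)) is close to the plate's tongue (crop (260,183)) and, in the side view, still a little above it. I push the last 6.5 mm.

{"api": "carry_out", "payload": {
  "deltas": [
    [1,2,0,0,0,0,0],
    [1,4,0,0,0,0,0],
    [1,6,0,0,0,0,0],
    [1,6.5,0,0,0,0,0],
    [1,6.5,0,0,0,0,0]
  ]
}}

```text
time_s: 12.8
eef_pos: [502.6, 127.2, 144.8]
ee_rot: [0.059, 0.705, 0.059, -0.704]
force: [1.5, 0.2, 2.2]
grip_width: -0.0
```

{"api": "carry_out", "payload": {
  "deltas": [
    [1,0,0,0,0,0,0],
    [1,0,0,0,0,0,0],
    [1,-20,0,0,0,0,0],
    [1,-50,0,0,0,0,0],
    [1,-80,0,0,0,0,0]
  ]
}}

```text
time_s: 13.42
eef_pos: [502.0, 127.1, 225.3]
ee_rot: [-0.059, -0.704, -0.059, 0.705]
force: [-1.3, -1.1, 0.1]
grip_width: 0.004
```

```bash
python3 -c "
from h import *;print(ctrl.sense()['joints'].round(2))"; python3 go.py 381 50 152 22.7
```

```text
[ 0.02  0.3   1.53 -0.    1.31  1.42]
t 13.43 pos [502.  127.1 225.3] F [-1.26 -1.13  0.1 ] w 0.004
axes x [-0.002 -0.    -1.   ] y [ 0.167 -0.986 -0.   ] z [-0.986 -0.167  0.002]
delta tool [ 73.5  55.8 132. ]
jaw yaw -80.4
turn about tool x 76.9
```

{"api": "carry_out", "payload": {
  "deltas": [
    [1,0,10,35,-10,0,0],
    [1,0,30,70,-20,0,0],
    [1,10,60,105,-30,0,0],
    [1,40,90,122,-40,0,0],
    [1,73,99,122,-50,0,0]
  ]
}}

```text
time_s: 14.05
eef_pos: [397.9, 7.9, 151.2]
ee_rot: [0.353, 0.613, 0.353, -0.613]
force: [0.1, 0.4, 0.4]
grip_width: -0.001
```

{"api": "carry_out", "payload": {
  "deltas": [
    [1,0,0,0,-10,0,0],
    [1,0,0,0,-20,0,0],
    [1,0,0,0,-30,0,0],
    [1,0,0,0,-40,0,0],
    [1,0,0,0,-50,0,0]
  ]
}}

```text
time_s: 14.68
eef_pos: [398.3, 9.2, 151.5]
ee_rot: [0.579, 0.406, 0.579, -0.406]
force: [0.8, -0.4, -0.0]
grip_width: -0.0
```

```bash
python3 go.py 398 9 152 22.7
python3 - <<'E'
from h import *
s=ctrl.sense();c=cam('wrist',s);w=viewer.capture('wrist');save('w6',w)
ax=np.array([545,20.9]);ty=np.array([-.386,.922]);tx=np.array([.922,.386])
for n,d in(('plate',64),('marker',68)):
  for x in(-6,6):
    print(n,x,[proj(c,[*(ax+d*ty+x*tx),z]).round(1) for z in(110,104.4,99)])
u,v=proj(c,[*(ax+66*ty),104]).astype(int);print(u,v)
x0=int(np.clip(u-80,0,480));y0=int(np.clip(v-60,0,280));print(x0,y0)
save('p6',cv2.resize(w[y0:y0+120,x0:x0+160],None,fx=5,fy=5,interpolation=2))
E
```

```text
t 14.68 pos [398.3   9.2 151.5] F [ 0.84 -0.4  -0.01] w -0.0
axes x [-0.001  0.    -1.   ] y [ 0.94   0.341 -0.001] z [ 0.341 -0.94  -0.001]
delta tool [-0.5 -0.3  0.1]
jaw yaw 20.0
turn about tool x -2.7
plate -6 [array([532.8, 188. ]), array([527. , 185.3]), array([521.7, 182.8])]
plate 6 [array([552.7, 187.1]), array([546.4, 184.4]), array([540.6, 182. ])]
marker -6 [array([534. , 181.7]), array([528.1, 179.2]), array([522.8, 176.8])]
marker 6 [array([554. , 180.8]), array([547.6, 178.3]), array([541.7, 176. ])]
536 181
456 121
```

View pics/p6.png

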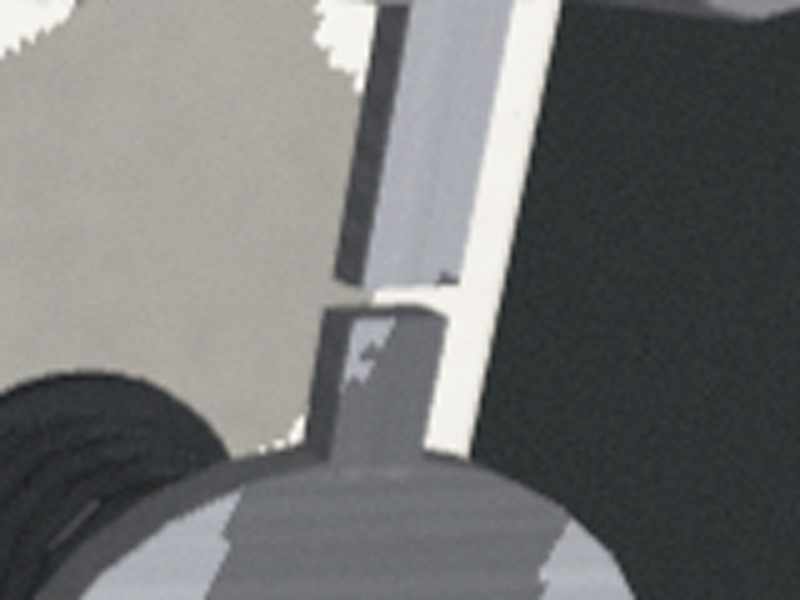

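The close oblique view shows both tongues. Extending the marker's edges to the plate tip gives crop x 361.5 and 453, against the plate's 355 and 446. That offset is about 1.3 image px, so the marker is about 1.2 mm high at 1.08 px/mm. This is inside 4 mm. The arm is clear of everything, so I hand in.

Run:
```python
from h import *
a=viewer.capture('side').astype(int);b=cv2.imread('pics/side3.png')[:,:,::-1].astype(int)
print('weight region change',abs(a-b)[135:190,265:300].mean())
print(order.finish_job(),ctrl.sense()['time_s'])
```

```text
weight region change 1.1672727272727272
the job is handed in; nothing more can be done
the job is handed in; nothing more can be done
```

The grey tall weight is standing upright on the spring plate, let go, and the marker is set level with the plate's pointer. I handed the job in at about 15 s; no verdict is reported.

- **Weight and plate:** I picked the weight up by its knob, lowered it until the plate carried it, let go and backed off. The plate settled at about 104.4 mm, pressed down about 40.6 mm, well short of the 60 mm stop. Side-camera matching gave that height, and the gripper height and wrist force agreed. Two weaker side-camera matches gave 108.8 and 113.2 mm, and I discarded them.
- **Marker:** I pushed it down with the shut fingertips on top of the grip. The last close-up showed its pointer about 1.2 mm above the plate's, against the 4 mm allowed.
- **Final state:** The weight had not changed in the side view since just before the last marker push, and the arm was clear of everything. I did not separately re-measure the broad weight, bottle and beaker, but the arm never went near the bottle or beaker and only passed high over the broad weight.

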